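# Float notch of a loader valve on the test bench

## Robot

A 6-joint arm with a two-finger parallel gripper is mounted at the origin on the work surface. World frame = base frame: x ahead of the robot, y to its left, z up, the work surface at z = 0. Lengths are in m, angles in rad, forces in N, time in s.
With the tool pointing down it reaches from about 0.35 to 0.775 m from the base axis. Payload 7.3 kg.
Tool frame: the origin (TCP) lies at the very end of the fingers, on their centre line; the grasp point (between the pads) lies robot.pinch_z behind it (robot.pinch_z is the distance from the TCP to the grasp point, in m); y points along the fingers, z is the direction in which the jaws open and shut, and the axes are right-handed (so a half turn about y gives the same grasp; the last joint's range is limited). The gripper opens to 92 mm and grips with 3 to 60 N. Pads are 19 mm wide; open, the fingers measure 130 mm over their backs; the gripper's body (75 mm by 190 mm) begins 47 mm behind the grasp point.
Start: joints at [-1.34, 0.342, 1.524, -0, 1.275, -0.146], TCP at [0.193, -0.488, 0.195] pointing down, gripper open.
Joint ranges: [-2.53, 2.53], [-0.77, 2.02], [0.04, 2.7], [-1, 4.14], [0.28, 2.66], [-3.11, 3.11]. Speed limits (rad/s): [2.57, 2.57, 3.14, 3.14, 3.14, 3.14].

## Interface

Orientations are given as [roll, pitch, yaw] about the fixed x, y, z axes, in that order (R = Rz(yaw) Ry(pitch) Rx(roll)).
In Python, from cell import status, viewer, robot gives the robot as it stands. The module is installed in compiled form; this text tells all that it offers.
- The arm moves only by the shell command python3 -m pendant 'ROWS' [FORCE]. ROWS is JSON, a list that holds one entry, the list of rows, each a list of 7 numbers: the shift along the tool's x, y, z in cm, then the turn, a rotation vector about the tool's x, y, z in rad, then the finger opening in cm, from 0 to 9.18. A call has 1 to 20 rows; each row is the pose to reach, as a shift and turn from the pose commanded when the call began, along the tool's axes at that moment; what a row does not reach only later rows make up. A row lasts 1/10 s, in which the tool goes at most 50 mm and 8.59 degrees, less where a joint would pass 70% of its speed; a pose out of reach is approached as far as the arm can. A call with a gripper value outside its range is refused whole. The fingers move at their own pace and stop on an object; FORCE is the grip in N (left out, the last holds). Time passes only in rows, so rows that repeat a pose let the fingers close. It gives the time, the measured TCP pose, the force and the opening at its end, in the units of the state.
- status.observe(): the state, without advancing time (a new reading comes with each control period).
- viewer.read_camera(name): name is "scene" or "top" or "wrist"; returns a dict with "image" (420x560x3 uint8, red, green, blue), "range_z" (420x560 float32, m along the optical axis (not along the pixel's ray), 0 where there is no reading), "fx", "fy", "cx", "cy" (pixels), "camera_from_world" (4x4, takes a point from world to camera coordinates). Camera axes: x right, y up, looking along -z (the intrinsics and any distortion apply to the point x, -y, -z); pixel columns grow to the right and rows downward; lengths in m; the calibration is good to about 2 mm. The wrist camera is an equidistant fisheye: a pixel r from the principal point sees the ray r / f radians off the axis. A picture is of the moment at which its call begins.
- robot.hand_in(): hands the job in, once; it reports no verdict.
The state is a dict: "time": time; "qpos": joint angles; "qvel": joint speeds; "joint_efforts": joint torques, N m; "tool_pos": TCP position; "tool_rot": TCP orientation; "contact_force": force on the tool from outside, world axes, zero at the start; "torque": the same for the moment, N m; "opening": finger opening in m.
Only numpy, scipy, OpenCV 4.12 (cv2) and the standard library are available. Lean on these libraries where they do the work, as an engineer would, in place of code of your own. Each camera call takes 0.05 s, during which the arm holds its last target. There are 200 camera calls.

## Task

On the steel test plate stand three hand-lever hydraulic valves. Push the loader lever, the one with the round ball knob on the valve with the long stepped end cap, towards that end cap (away from the robot), over its stiff detent and into the float notch, so that it stays there when let go. Leave the other two levers as they are.

Things in the scene. Friction and masses are not known exactly. Their poses are not given: they have to be found in the camera images.
- float_knob (a point): Centre of the black ball knob (38 mm diameter) on the loader lever, a steel rod 12 mm thick, upright at the start with this point 207 mm above the bench. z points up along the lever, y along its hinge, x (level at the start, yawed up to 0.3 rad from straight ahead) the way to push, towards the long cap. Its valve alone has a long stepped aluminium cap (85 mm) and may be any of the three in the row.
- float_lever (a joint): Loader lever angle in rad: 0 upright, grows towards the long cap. Hinge 125 mm below the knob centre. Resistance at the knob: under 1 N to 0.17, then at once about 11 N, falling to nil at the detent's crest near 0.38. Let go below the crest it springs back to within 0.1 of upright; beyond, it is drawn into the float notch at 0.54 and stays. End stop at 0.62.
- plain_grip_a (a point): Middle of the upright black cylindrical grip (20 mm diameter, 50 mm long) of a plain lever, which stays where it is put and moves easily (1.2 N): leave it as it is. It leans up to 0.25 rad either way; hinge 125 mm below. The three levers stand in a row, 90 mm apart, their hinges 82 mm above the bench; below, nothing on the valves is higher than 95 mm above the bench.
- plain_grip_b (a point): The same point on the other plain lever, of the same shape; leave it as it is too.

How it is judged:
At the end, for the whole second after the job is handed in: The loader lever rests in its float notch (joint beyond 0.45 rad, still), and the grips of both plain levers are within 20 mm of where they were (value of joint float_lever above 0.45 rad and velocity of joint float_lever between -0.05 and 0.05 rad/s and distance of each of plain_grip_a, plain_grip_b from where it was at the start of the episode below 0.02 m); the robot touches nothing.
It fails at once if a plain lever is shifted by more than 20 mm (distance of any of plain_grip_a, plain_grip_b from where it was at the start of the episode above 0.02 m).
It also fails if it takes over 29 s, if anything falls off the work surface, if the arm or the gripper's body presses on something with over 40 N, if the wrist force passes 120 N, or if a joint passes its speed limit or range.

## Working session

There is one attempt and no reset: what is moved stays moved. The work goes in short steps, Python scripts to look and compute and a shell command to move; the robot and the scene stay as the last step left them, time stands still between calls to the robot, and variables do not carry over. Pictures are saved under pics/ and viewed, about 8 in all and at most 12, crops included, and the job is handed in when it is done.

```bash
mkdir -p pics; cat > h.py <<'E'
import numpy as np, cv2
from cell import status, viewer, robot
def cap(n, f):
    d=viewer.read_camera(n); cv2.imwrite(f'pics/{f}.png', d['image'][:,:,::-1]); np.savez(f'pics/{f}.npz', **d); return d
def world(d,u,v,z=None):
    z=float(d['range_z'][int(v),int(u)]) if z is None else z
    p=np.array([(u-d['cx'])/d['fx']*z, -(v-d['cy'])/d['fy']*z, -z, 1])
    return (np.linalg.inv(d['camera_from_world'])@p)[:3]
E
python3 - <<'E'
from h import *
for n in('scene','top'):
    d=cap(n,n+'0'); print(n,d['fx'],d['cx'],d['cy'],np.linalg.inv(d['camera_from_world']).round(3).tolist())
s=status.observe(); print({k:np.round(v,3).tolist() for k,v in s.items()}, robot.pinch_z)
a=cv2.imread('pics/scene0.png');
E
```

```text
scene 413.96247279191425 275.68087916245634 212.43630405082604 [[0.475, -0.559, 0.68, 0.965], [0.88, 0.287, -0.379, -0.221], [0.017, 0.778, 0.628, 0.589], [0.0, 0.0, 0.0, 1.0]]
top 469.6472981397124 290.7536354995607 208.4815575440814 [[0.027, 0.979, -0.202, 0.409], [-1.0, 0.027, -0.003, 0.043], [0.002, 0.202, 0.979, 0.835], [0.0, 0.0, 0.0, 1.0]]
{'time': 0.1, 'qpos': [-1.34, 0.343, 1.525, -0.0, 1.275, -0.146], 'qvel': [-0.001, -0.001, -0.001, 0.0, 0.002, -0.001], 'joint_efforts': [0.001, -43.201, -24.469, 0.072, 0.053, -0.0], 'tool_pos': [0.193, -0.488, 0.194], 'tool_rot': [-1.572, 0.0, -2.765], 'contact_force': [-1.247, 0.123, -0.466], 'torque': [-0.032, 0.02, 0.003], 'opening': 0.091} 0.0188
```

View pics/scene0.png

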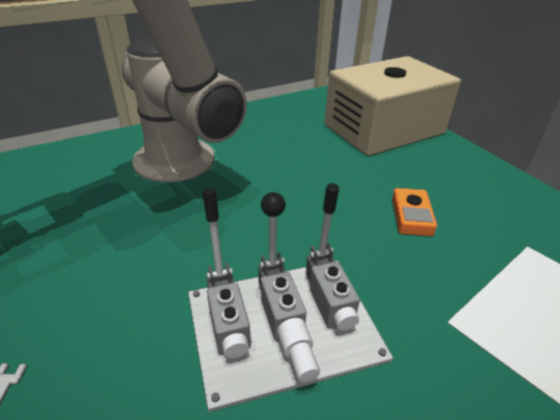

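View pics/top0.png

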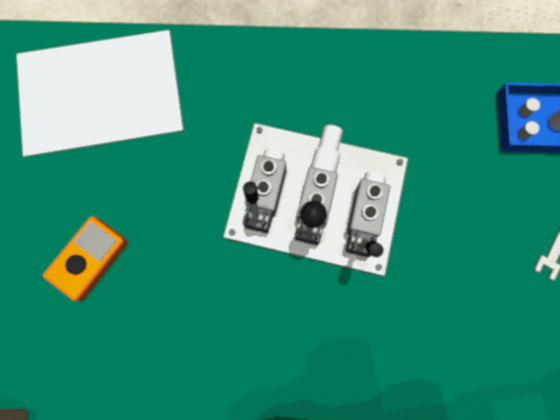

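Both views show the loader lever (ball knob, long stepped cap) in the middle of the row. Its ball is at scene px (273,204) and top px (313,214), and the cap end is at top px (331,130). The top view puts the left grip at (251,190), leaning forward, and the right grip at (375,248), leaning back.

```bash
python3 - <<'E'
from h import *
from scipy.optimize import least_squares
L=lambda f:dict(np.load(f'pics/{f}.npz'))
s,t=L('scene0'),L('top0')
def ballfit(d,u,v,r):
    P=np.array([world(d,x,y) for x in range(u-r,u+r+1) for y in range(v-r,v+r+1) if d['range_z'][y,x]>0 and (x-u)**2+(y-v)**2<r*r])
    P=P[P[:,2]>.19]
    q=least_squares(lambda c:np.linalg.norm(P-c,axis=1)-.019,P.mean(0)-[0,0,.01],loss='soft_l1',f_scale=.002)
    return q.x.round(4),len(P)
print('ball',ballfit(s,273,204,9),ballfit(t,313,214,10))
b=[world(t,*p) for p in[(259,129),(403,162),(232,232),(379,268)]]
print('bolts',np.round(b,3).tolist())
for i,j in((2,0),(3,1)): e=b[i]-b[j]; print('yaw fwd',np.arctan2(-e[1],-e[0]))
for i,j in((1,0),(3,2)): e=b[j]-b[i]; print('yaw row',np.arctan2(-e[0],e[1]))
for n,d,p in(('capend',t,(331,130)),('port1',t,(321,180)),('gL',t,(251,190)),('gR',t,(375,248)),('gLs',s,(331,198)),('gRs',s,(211,205))): print(n,world(d,*p).round(3))
c=[world(t,x,y) for x in range(318,345) for y in range(128,165)]; c=np.array([p for p in c if p[2]>.045]); 
w=np.linalg.svd(c[:,:2]-c[:,:2].mean(0))[2][0]; print('cap yaw',np.arctan(w[1]/w[0]),c.mean(0).round(3),c.max(0))
E
```

```text
ball (array([0.5314, 0.0148, 0.2067]), 249) (array([0.532 , 0.0148, 0.2071]), 304)
bolts [[0.724, 0.108, 0.02], [0.67, -0.156, 0.015], [0.533, 0.148, 0.017], [0.476, -0.11, 0.018]]
yaw fwd -0.20569814230122677
yaw fwd -0.23544740018664845
yaw row -0.20232845870345897
yaw row -0.2146110721571142
capend [ 0.71  -0.021  0.062]
port1 [ 0.612 -0.003  0.089]
gL [0.556 0.098 0.233]
gR [ 0.485 -0.066  0.227]
gLs [0.568 0.095 0.215]
gRs [ 0.496 -0.07   0.211]
cap yaw -0.1985591961076334 [ 0.678 -0.018  0.066] [0.71674486 0.0426728  0.83468927]
```

```bash
python3 -m pendant '[[[0,-5,0,0,0,0,0],[0,-10.5,0,0,0,0,0],[0,-10.5,0,0,0,0,0],[-3.5,-10.5,-3,0,-0.08,0,0],[-7,-10.5,-6,0,-0.16,0,0],[-10.5,-10.5,-9,0,-0.24,0,0],[-14,-10.5,-12,0,-0.32,0,0],[-17.5,-10.5,-15,0,-0.4,0,0],[-21,-10.5,-18,0,-0.48,0,0],[-24.5,-10.5,-21,0,-0.56,0,0],[-28,-10.5,-24,0,-0.64,0,0],[-31.5,-10.5,-27,0,-0.72,0,0],[-35,-10.5,-30,0,-0.8,0,0],[-38.5,-10.5,-33,0,-0.88,0,0],[-42,-10.5,-36,0,-0.96,0,0],[-44.3,-10.5,-38.2,0,-0.984,0,0],[-44.3,-10.5,-38.2,0,-0.984,0,0],[-44.3,-10.5,-38.2,0,-0.984,0,0],[-44.3,-10.5,-38.2,0,-0.984,0,0],[-44.3,-10.5,-38.2,0,-0.984,0,0]]]'
cat > rel.py <<'E'
from h import *
from scipy.spatial.transform import Rotation as R
s=status.observe(); b=np.array([.532,.0148,.207]); y=-.21
M=R.from_euler('xyz',s['tool_rot']).as_matrix(); u=np.array([np.cos(y),np.sin(y),0]); n=np.array([-u[1],u[0],0]); d=b-s['tool_pos']
print('t',s['time'],'open',s['opening'],'tcp',np.round(s['tool_pos'],4),'ball ahead/left/up',np.round([d@u,d@n,d[2]],4),'in tool',np.round(M.T@d,4),'u in tool',np.round(M.T@u,3),'F',np.round(s['contact_force'],1))
E
python3 rel.py
```

```text
time: 2.1
tool_pos: [0.4642, 0.029, 0.2997]
tool_rot: [-1.571, -0.0, -1.783]
contact_force: [-0.8, -0.1, 0.6]
opening: 0.0004
t 2.1 open 0.000448921990905541 tcp [0.4642 0.029  0.2997] ball ahead/left/up [ 0.0693  0.0002 -0.0927] in tool [-0.0004  0.0927  0.0693] u in tool [-0.002 -0.     1.   ] F [-0.8 -0.1  0.6]
```

```bash
python3 -m pendant '[[[0,3,0,0,0,0,0],[0,6,0,0,0,0,0],[0,9,0,0,0,0,0],[0,11.7,0,0,0,0,0],[0,11.7,0,0,0,0,0],[0,11.7,0,0,0,0,0]]]'
python3 rel.py; python3 -c "
from h import *; cap('scene','scene1')"
```

```text
time: 2.7
tool_pos: [0.4647, 0.0293, 0.1834]
tool_rot: [-1.571, -0.0, -1.782]
contact_force: [0.1, -0.5, 1.0]
opening: 0.0006
t 2.7 open 0.000615690700493803 tcp [0.4647 0.0293 0.1834] ball ahead/left/up [ 0.0688 -0.0002  0.0236] in tool [ 0.0001 -0.0235  0.0688] u in tool [-0.001  0.     1.   ] F [ 0.1 -0.5  1. ]
```

View pics/scene1.png

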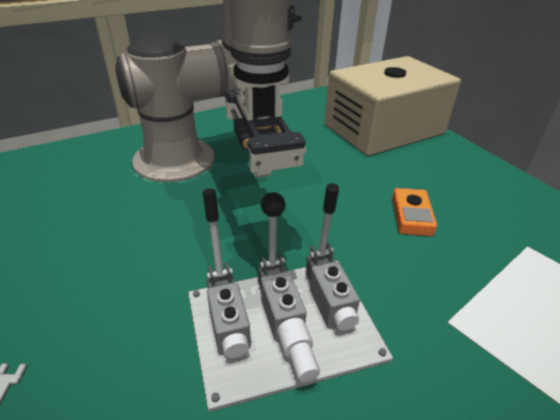

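The closed fingers are behind the ball (ball at scene px (273,204), gripper jaw ends around (265,165)). The levers are untouched and the body is clear of both grips. I'll push in two stages.

```bash
python3 -m pendant '[[[0,0,1.5,0,0,0,0],[0,0,3,0,0,0,0],[0,0,3.5,0,0,0,0],[0,0,4,0,0,0,0],[0,0,4.5,0,0,0,0],[0,0,5,0,0,0,0],[0,0,5.5,0,0,0,0],[0,0,6,0,0,0,0],[0,0,6,0,0,0,0]]]'
python3 rel.py; python3 -c "
from h import *; cap('scene','scene2')"
```

```text
time: 3.65
tool_pos: [0.524, 0.0174, 0.1831]
tool_rot: [-1.57, -0.0, -1.781]
contact_force: [-0.4, -0.7, 0.5]
opening: 0.0004
t 3.65 open 0.0003536598183597288 tcp [0.524  0.0174 0.1831] ball ahead/left/up [ 0.0084 -0.0008  0.0239] in tool [ 0.0008 -0.0239  0.0084] u in tool [-0.     0.001  1.   ] F [-0.4 -0.7  0.5]
```

View pics/scene2.png

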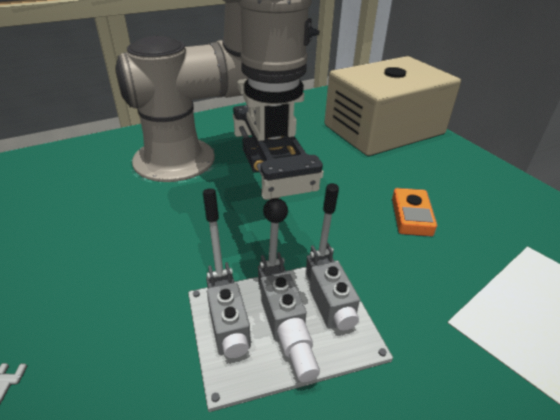

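```bash
cat >> h.py <<'E'
from scipy.optimize import least_squares
def ball(d,guess,r=9):
    g=d['camera_from_world']@np.append(guess,1); u=int(d['cx']+d['fx']*g[0]/-g[2]); v=int(d['cy']-d['fy']*g[1]/-g[2])
    P=np.array([world(d,x,y) for x in range(u-r,u+r+1) for y in range(v-r,v+r+1) if d['range_z'][y,x]>0])
    P=P[np.linalg.norm(P-guess,axis=1)<.03]
    c=least_squares(lambda c:np.linalg.norm(P-c,axis=1)-.019,guess,loss='soft_l1',f_scale=.002).x
    e=c-[.532,.0148,.082]; return c.round(4),'angle',np.arctan2(e@[.978,-.208,0],e[2]).round(3)
E
python3 -c "
from h import *
d=dict(np.load('pics/scene2.npz'))
print(ball(d,world(d,277,211)-np.array([.01,0,.01])))"
```

```text
(array([0.5449, 0.0119, 0.2058]), 'angle', np.float64(0.107))
```

The ball has moved 13 mm (0.11 rad), so the fingertips are thinner than I assumed and the ball centre sits about 22 mm ahead of the TCP. Next I'll go over the crest, following the ball down slightly.

```bash
python3 -m pendant '[[[0,0.1,0.5,0,0,0,0],[0,0.2,1,0,0,0,0],[0,0.3,1.5,0,0,0,0],[0,0.5,2,0,0,0,0],[0,0.6,2.5,0,0,0,0],[0,0.7,3,0,0,0,0],[0,0.8,3.5,0,0,0,0],[0,0.8,4,0,0,0,0],[0,0.8,4.3,0,0,0,0],[0,0.8,4.3,0,0,0,0],[0,0.8,4.3,0,0,0,0],[0,0.8,4.3,0,0,0,0]]]'
python3 rel.py; python3 -c "
from h import *; d=cap('scene','scene3'); print(ball(d,np.array([.595,.002,.189])))"
```

```text
time: 4.9
tool_pos: [0.565, 0.0086, 0.1743]
tool_rot: [-1.572, -0.0, -1.781]
contact_force: [-0.3, 0.5, -0.5]
opening: 0.0003
t 4.9 open 0.0002906571834525452 tcp [0.565  0.0086 0.1743] ball ahead/left/up [-0.0336 -0.0008  0.0327] in tool [ 0.0008 -0.0326 -0.0336] u in tool [ 0.    -0.001  1.   ] F [-0.3  0.5 -0.5]
(array([0.5908, 0.0023, 0.1911]), 'angle', np.float64(0.503))
```

View pics/scene3.png

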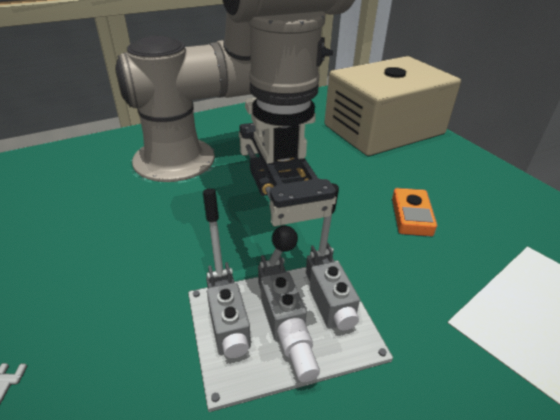

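The ball is at scene px (284,238), leaning at about 0.50 rad. That is past the crest with no force left, so I'll retreat straight back the way I came.

```bash
python3 -m pendant '[[[0,0,-1,0,0,0,0],[0,0,-3,0,0,0,0],[0,0,-6,0,0,0,0],[0,0,-9,0,0,0,0],[0,0,-10.5,0,0,0,0],[0,-4,-10.5,0,0,0,0],[0,-8,-10.5,0,0,0,0],[0,-12,-10.5,0,0,0,0],[0,-12,-10.5,0,0,0,0],[0,-12,-10.5,0,0,0,0],[0,-12,-10.5,0,0,0,0],[0,-12,-10.5,0,0,0,0]]]'
python3 rel.py; python3 -c "
from h import *; d=cap('scene','scene4'); print(ball(d,np.array([.595,.002,.189])))
for u,v in((331,198),(211,205)): print(world(d,u,v).round(3))"
```

```text
time: 6.15
tool_pos: [0.4618, 0.0306, 0.2933]
tool_rot: [-1.574, -0.0, -1.781]
contact_force: [0.2, 0.2, -0.1]
opening: 0.0003
t 6.15 open 0.0002615827150369111 tcp [0.4618 0.0306 0.2933] ball ahead/left/up [ 0.072  -0.0008 -0.0863] in tool [0.0007 0.0861 0.0722] u in tool [-0.    -0.003  1.   ] F [ 0.2  0.2 -0.1]
(array([0.5907, 0.0022, 0.191 ]), 'angle', np.float64(0.504))
[0.569 0.095 0.216]
[ 0.496 -0.07   0.21 ]
```

View pics/scene4.png

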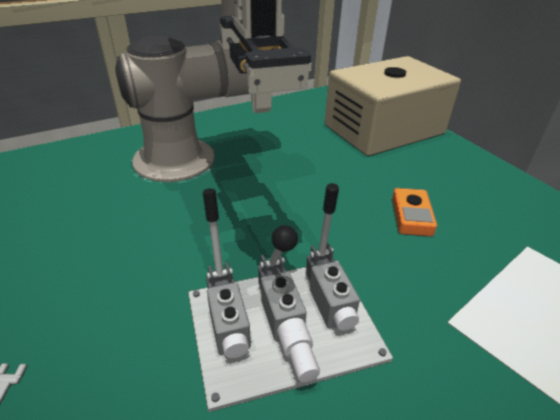

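The lever stays over after release, with the ball still at (284,238). The plain grips are unchanged at (331,198) and (211,205), and the gripper is well clear.

```bash
python3 -c "
from h import *; robot.hand_in()"
```

```text
the job is handed in; nothing more can be done
```

I pushed the loader lever (the middle valve) over its detent with the closed fingers, backed the arm off, and handed the job in at about 6.2 s of the 29 s allowed.

**Loader lever:** after release the camera puts it at about 0.50 rad, and it did not move while the arm withdrew. That is above the 0.45 rad needed but a little under the stated 0.54 rad notch. I put the difference down to calibration and fit error, but did not confirm it.

**Plain levers:** both grips measure within about 1 mm of where they started.

**Robot:** it was clear of everything, with contact force near zero.

**Disagreement along the way:** the ball sat about 22 mm ahead of the tool tip, not the 38 mm I assumed, because the fingertips are thinner. I saw this from the ball's position midway through the push and went further to make it up.

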